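Open the touch-latch locker in the service van

ROBOT

A 6-joint arm with a two-finger parallel gripper is mounted at the origin on the work surface. World frame = base frame: x ahead of the robot, y to its left, z up, the work surface at z = 0. Lengths are in m, angles in rad, forces in N, time in s.
With the tool pointing down it reaches from about 0.35 to 0.85 m from the base axis. Payload 8.1 kg.
Tool frame: the origin (TCP) lies at the very end of the fingers, on their centre line; the grasp point (between the pads) lies 19 mm behind it (pinch_z is the distance from the TCP to the grasp point, in m); z points along the fingers, y is the direction in which the jaws open and shut (so a half turn about z gives the same grasp; the last joint's range is limited). The gripper opens to 93 mm and grips with 3 to 60 N. Pads are 15 mm wide; open, the fingers measure 128 mm over their backs; the gripper's body (75 mm by 188 mm) begins 65 mm behind the grasp point.
Start: joints at [1.081, 0.13, 1.488, -0, 1.523, -0.085], TCP at [0.236, 0.552, 0.219] pointing down, gripper open.
Joint ranges: [-2.96, 2.96], [-0.89, 2.26], [0.02, 2.5], [-1.34, 4.48], [0, 2.73], [-2.66, 2.66]. Speed limits (rad/s): [2.39, 2.39, 2.79, 3.14, 3.14, 3.14].

INTERFACE

Orientations are given as a rotation vector (axis times angle).
In Python, from plant import * gives the robot as it stands.
- The arm moves only by the tool move_arm, never from a script. Its argument "series" is a list of rows, each a list of 7 numbers: the shift along the tool's x, y, z each as a share of 10 cm, from -1 to 1, then the turn, a rotation vector about the tool's x, y, z each as a share of 180 degrees, from -1 to 1, then the opening, from -1 (shut) to 1 (fully open). In form: [[dx, dy, dz, rx, ry, rz, jaw], ...]. A call has 1 to 8 rows; each row is the pose to reach, as a shift and turn from the pose commanded when the call began, along the tool's axes at that moment, turning the shorter way round; what a row does not reach only later rows make up. A row lasts 1/10 s, in which the tool goes at most 50 mm and 8.59 degrees, less where a joint would pass 70% of its speed; a pose out of reach is approached as far as the arm can. A call with a number of a shift or a turn outside -1 to 1 is refused whole. A call with a gripper value outside its range is refused whole. The fingers move at their own pace and stop on an object; "squeeze" is the grip in N (left out, the last holds). Time passes only in rows, so rows that repeat a pose let the fingers close. It gives the time, the measured TCP pose, the force and the opening at its end, in the units of the state.
- read_state(): the state, without advancing time (a new reading comes with each control period).
- read_camera(name): name is "scene" or "side" or "wrist"; returns a dict with "frame" (400x640x3 uint8, red, green, blue), "K" (3x3 intrinsics, pixels), "k1" (the pictures are not rectified: a ray, as slopes to the right and down, at radius r is drawn at 1 + k1 r^2 times it, then the intrinsics apply), "rvec" (rotation vector, rad) and "tvec" (3), from world to camera coordinates, as OpenCV has them. Camera axes: x right, y down, z forward; pixel columns grow to the right and rows downward; lengths in m; the calibration is good to about 2 mm. A picture is of the moment at which its call begins. There is no depth.
- close_job(): hands the job in, once; it reports no verdict.
The state is a dict: "t": time; "q": joint angles; "dq": joint speeds; "joint_torque": joint torques, N m; "tool_pos": TCP position; "orientation": TCP orientation; "force": force on the tool from outside, world axes, zero at the start; "wrist_torque": the same for the moment, N m; "opening": finger opening in m.
Only numpy, scipy, OpenCV 4.12 (cv2) and the standard library are available. Lean on these libraries where they do the work, as an engineer would, in place of code of your own. Each camera call takes 0.05 s, during which the arm holds its last target.

TASK

Open the locker with the blue door: first slide the orange carton of screws that stands in front of it along the mat until it is well clear of the door's swing, then push in the door's free edge, opposite the hinges, so that the touch latch lets go and springs the door ajar, and swing it wide open with the fingers, square to the locker or further. Only push things: pick nothing up and keep the carton flat on the mat. Do not let the door strike the carton, and leave the yellow and green doors shut and the other stock where it is.

Things in the scene. Friction and masses are not known exactly. Their poses are not given: they have to be found in the camera images.
- blue_locker: Aluminium locker with the blue door, one of three side by side that change places; the row's place and yaw vary. 170 mm wide (y), 210 deep (x), 200 high (z). Origin: centre of its underside, 8 mm above the mat. Its x axis points into the locker; the door is its front face, 105 mm from the origin on the -x side; its y axis points to the hinge side (left from the robot). Blue label on its top.
- blue_door (a joint): Blue door's angle, rad: 0 shut, grows as the free (right, -y) edge swings out to the robot, stop at 1.75; pushed in, stop at -0.032. Panel 166 mm wide, 14 thick, 3 to 197 mm above the locker's underside, the case 6 mm behind it; no handle, nothing above it. Hinge line upright, on the outer face at the left edge. Light friction (0.05 N m): it stays where left.
- blue_plunger (a joint): Its touch latch's plunger, m: 0 latched, -0.0025 lets go, 0.042 sprung out for good. It bears on the door's inner face 136 mm from the hinge line, 85 mm above the locker's underside. Push the free edge in 3 to 5 mm (about 6 N at the push mark) and withdraw: the spring drives the door to 0.3 to 0.45 rad, 50 to 70 mm at the free edge. The plunger then sticks straight out of the case.
- blue_press (a point): Centre of the white push mark, 22 mm square, on the outer face of the blue door: 25 mm in from the free edge (the right, -y edge) and 32 mm below the door's top edge. It moves with the door.
- blue_hinge (a point): Point on the hinge line of the blue door, on the outer front face, 100 mm above the locker's underside.
- carton_center (a point): Centre of the full orange carton of screws with a white band, 100 mm (its x) by 70 mm (its y) by 55 mm high, about 0.4 to 0.8 kg, standing loose on the ribbed rubber mat in front of the blue door. The mat's top is 3 mm above the work surface. To be clear of the swing its centre must be more than 230 mm, seen from above, from the hinge line.
- yellow_door (a joint): Angle of the yellow door of a like locker (same sizes, latch and left-hand hinges), rad, 0 shut. Leave it shut.
- green_door (a joint): Angle of the green door of a like locker (same sizes, latch and left-hand hinges), rad, 0 shut. Leave it shut.
- foil_tape: Silver roll of foil tape, 96 mm across, 50 mm high, lying flat on the mat on the hinge side of the blue door, outside its swing. Origin: centre of its underside. Leave it.
- black_tape: Black roll of tape, 90 mm across, 48 mm high, on the rear half of the yellow locker's top. Origin: centre of its underside. Leave it.
- screw_box: Small red and white box, 70 x 90 x 40 mm, on the rear half of the green locker's top. Origin: centre of its underside. Leave it.
- white_tape: White roll of tape, 80 mm across, 25 mm high, lying flat on the mat near the robot. Origin: centre of its underside. Leave it.
- cartridge: White sealant cartridge, 222 mm long (its x), 49 mm across, lying on the mat near the robot. Origin: middle of its underside. Leave it.
- level: Red spirit level, 300 mm long (its y), 22 mm thick, 48 mm high, standing on the mat at the right. Origin: centre of its underside. Leave it.
- tape_measure: Dark grey tape measure, 72 x 36 x 62 mm, standing on the mat at the right near the robot. Origin: centre of its underside. Leave it.

How it is judged:
On the way, in this order (a step that is already met when the one before it is completed fails the run):
1. the carton has been slid well clear of the blue door's swing while the door is still shut (horizontal distance between carton_center and blue_hinge above 0.23 m and value of joint blue_door below 0.1 rad), for 0.2 s.
2. the touch latch has let go and its spring holds the blue door ajar (value of joint blue_plunger above 0.03 m and value of joint blue_door above 0.22 rad), for 0.2 s.
At the end, for the whole second after the job is handed in: The blue door stands still, open by at least 1.4 rad (80 degrees), its latch sprung out; the carton stands flat on the mat with its centre more than 230 mm from the door's hinge line seen from above; the yellow and green doors are shut (under 0.05 rad) (value of joint blue_door above 1.4 rad and value of joint blue_plunger above 0.03 m and horizontal distance between carton_center and blue_hinge above 0.23 m and angle between carton_center's own z axis and vertical below 0.1 rad and height (world z) of carton_center between 0.024 and 0.037 m and value of joint each of yellow_door, green_door below 0.05 rad and not (velocity of joint blue_door above 0.05 rad/s or velocity of joint blue_door below -0.05 rad/s)); the robot touches nothing.
It fails at once if the carton is lifted more than 12 mm or tipped over 0.25 rad (height (world z) of carton_center above 0.0425 m or angle between carton_center's own z axis and vertical above 0.25 rad).
It fails at once if the blue door or its locker strikes or is struck by the carton (contact force between blue_locker and carton above 1 N).
It fails at once if the yellow or green door springs open (value of joint any of yellow_door, green_door above 0.08 rad).
It fails at once if another piece of stock is moved more than 20 mm (distance of any of foil_tape, black_tape, white_tape, screw_box, cartridge, level, tape_measure from where it was at the start of the episode above 0.02 m).
It also fails if it takes over 58 s, if anything falls off the work surface, if the arm or the gripper's body presses on something with over 40 N, if the wrist force passes 120 N, or if a joint passes its speed limit or range.

## Working session

There is one attempt and no reset: what is moved stays moved. The work goes in short steps, Python scripts to look and compute and a tool call to move; the robot and the scene stay as the last step left them, time stands still between calls to the robot, and variables do not carry over. Pictures are saved under pics/ and viewed, and the job is handed in when it is done.

Besides the shell and the picture viewer there is one more tool, called as name([rows], argument=value, ...), one row to a line, values as JSON. move_arm: Moves the arm, as the interface text tells. Shift numbers are shares of 10 cm and turn numbers shares of 180 degrees, none past 1 either way. Its arguments: {"type":"object","properties":{"series":{"type":"array","items":{"type":"array","items":{"type":"number"}}},"squeeze":{"type":"number"}},"required":["series"]}

```bash
mkdir -p pics; python3 - <<'E'
from plant import *
import cv2
s=read_state();print(s)
for n in ["scene","side","wrist"]:
    c=read_camera(n);cv2.imwrite(f"pics/{n}0.png",c["frame"][:,:,::-1]);print(n,c["K"],c["k1"],c["rvec"],c["tvec"])
E
```

```text
{'t': 0.0, 'q': array([ 1.08062275e+00,  1.31142053e-01,  1.48925801e+00, -7.11984910e-06,
        1.52302526e+00, -8.53955594e-02]), 'dq': array([ 0.00166847, -0.00285075, -0.00062838,  0.00063614,  0.00156012,
       -0.00118851]), 'joint_torque': array([-4.30839987e-05, -5.59845471e+01, -4.91755807e+01,  7.69118406e-02,
        3.53105902e-02, -1.93820692e-04]), 'tool_pos': array([0.23599877, 0.55101753, 0.21761056]), 'orientation': array([-6.31388047e-01, -3.07696616e+00,  2.76308345e-03]), 'force': array([-0.76969464,  0.21420322,  0.27950918]), 'wrist_torque': array([-0.03947961,  0.03724295, -0.0220842 ]), 'opening': 0.09290309232795813}
scene [[406.42284006   0.         321.93043325]
 [  0.         406.42284006 195.35218443]
 [  0.           0.           1.        ]] -0.0406077414543818 [ 0.76115244  2.93623662 -0.45596932] [ 0.49769773 -0.1183896   1.34253024]
side [[484.13414      0.         319.68169975]
 [  0.         484.13414    202.24741821]
 [  0.           0.           1.        ]] -0.12532957006086964 [ 2.20761652 -0.69402471  0.28312273] [-0.50600431  0.2486305   1.5850775 ]
wrist [[307.01470443   0.         320.889714  ]
 [  0.         307.01470443 200.32986988]
 [  0.           0.           1.        ]] -0.012176508806648093 [-2.4313968  -1.60291204 -0.2120887 ] [-0.59882765 -0.03162271  0.38863161]
```

View pics/scene0.png

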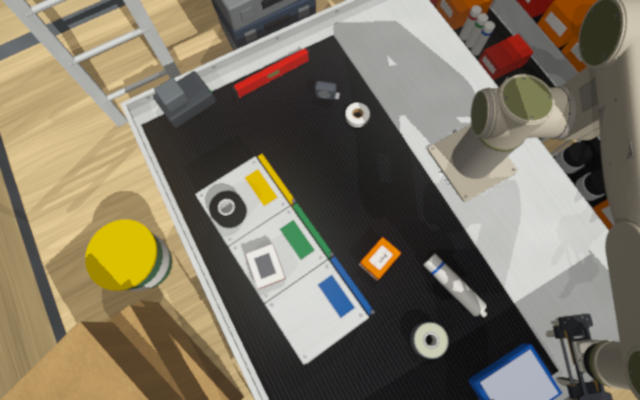

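View pics/side0.png

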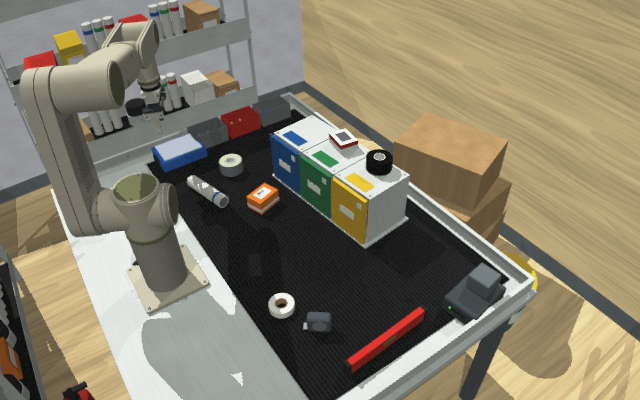

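View pics/wrist0.png

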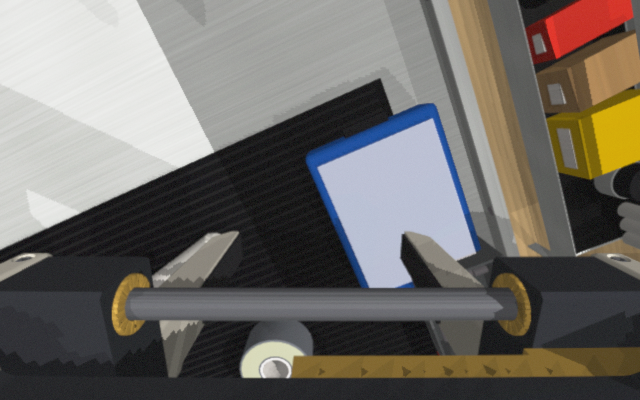

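The scene view shows the row of lockers, with yellow, green and blue doors. Blue is at the left end, with its door top edge at about (331,260)–(372,314). The carton is at about (380,257), the cartridge at (455,285) and the foil roll at (430,340).

```bash
cat > h.py <<'E'
from plant import *
import cv2, numpy as np
def ray(c,px):
    R=cv2.Rodrigues(np.array(c["rvec"],float))[0]; t=np.array(c["tvec"],float).ravel()
    # r is undistorted slope radius, drawn at (1+k1 r^2)
    u=cv2.undistortPoints(np.array(px,float).reshape(-1,1,2),c["K"],np.array([c["k1"],0,0,0.]))[:,0]
    d=np.c_[u,np.ones(len(u))]@R
    return -R.T@t,d
def onz(c,px,z):
    o,d=ray(c,px); s=(z-o[2])/d[:,2]; return o+d*s[:,None]
def proj(c,P):
    return cv2.projectPoints(np.array(P,float).reshape(-1,1,3),np.array(c["rvec"],float),np.array(c["tvec"],float),c["K"],np.array([c["k1"],0,0,0.]))[0][:,0]
def mask(c,lo,hi):
    h=cv2.cvtColor(c["frame"],cv2.COLOR_RGB2HSV); return cv2.inRange(h,lo,hi)
E
python3 - <<'E'
from h import *
c=read_camera("scene");f=c["frame"][:,:,::-1]
cv2.imwrite("pics/s1.png",cv2.resize(f[225:375,255:455],None,fx=4,fy=4,interpolation=cv2.INTER_CUBIC))
d=read_camera("side");f=d["frame"][:,:,::-1]
cv2.imwrite("pics/d1.png",cv2.resize(f[100:250,180:380],None,fx=4,fy=4,interpolation=cv2.INTER_CUBIC))
for n,c in(("scene",c),("side",d)):
  for nm,lo,hi in(("blue",(100,120,50),(125,255,255)),("orange",(5,150,120),(18,255,255)),("green",(60,100,40),(90,255,255)),("yellow",(20,150,100),(32,255,255))):
    m=mask(c,lo,hi)
    for k in cv2.findContours(m,cv2.RETR_EXTERNAL,cv2.CHAIN_APPROX_SIMPLE)[0]:
        if cv2.contourArea(k)>60: print(n,nm,cv2.contourArea(k),cv2.boxPoints(cv2.minAreaRect(k)).round(1).tolist())
E
```

```text
scene blue 822.5 [[466.29998779296875, 379.20001220703125], [529.0, 338.8999938964844], [563.0999755859375, 391.8999938964844], [500.29998779296875, 432.20001220703125]]
scene blue 573.0 [[318.1000061035156, 284.6000061035156], [331.29998779296875, 275.3999938964844], [353.6000061035156, 307.29998779296875], [340.3999938964844, 316.5]]
scene blue 394.0 [[328.79998779296875, 259.6000061035156], [334.70001220703125, 255.3000030517578], [374.6000061035156, 310.70001220703125], [368.70001220703125, 314.8999938964844]]
scene orange 863.0 [[358.6000061035156, 262.79998779296875], [382.20001220703125, 235.6999969482422], [401.6000061035156, 252.6999969482422], [378.0, 279.70001220703125]]
scene orange 811.0 [[534.0, 21.0], [575.5, -20.5], [599.0, 3.0], [557.5, 44.5]]
scene orange 221.0 [[451.0, 0.0], [490.0, 0.0], [490.0, 11.0], [451.0, 11.0]]
scene green 486.0 [[280.5, 229.0], [292.79998779296875, 220.5], [313.1000061035156, 249.60000610351562], [300.79998779296875, 258.1000061035156]]
scene green 313.0 [[292.1000061035156, 206.0], [297.20001220703125, 202.39999389648438], [333.39999389648
[... 1050 characters left out ...]
0.0, 216.0], [299.0, 216.0]]
side green 164.5 [[312.20001220703125, 155.1999969482422], [317.0, 148.0], [337.29998779296875, 161.5], [332.5, 168.6999969482422]]
side yellow 190.0 [[504.0, 252.0], [513.0, 244.8000030517578], [543.2000122070312, 282.5], [534.0999755859375, 289.70001220703125]]
side yellow 1525.0 [[331.0, 243.0], [331.0, 177.0], [367.0, 177.0], [367.0, 243.0]]
side yellow 206.5 [[345.20001220703125, 178.1999969482422], [350.5, 170.3000030517578], [373.29998779296875, 185.5], [368.1000061035156, 193.39999389648438]]
side yellow 579.0 [[52.79999923706055, 35.79999923706055], [75.9000015258789, 27.399999618530273], [86.5999984741211, 56.900001525878906], [63.5, 65.30000305175781]]
```

View pics/s1.png

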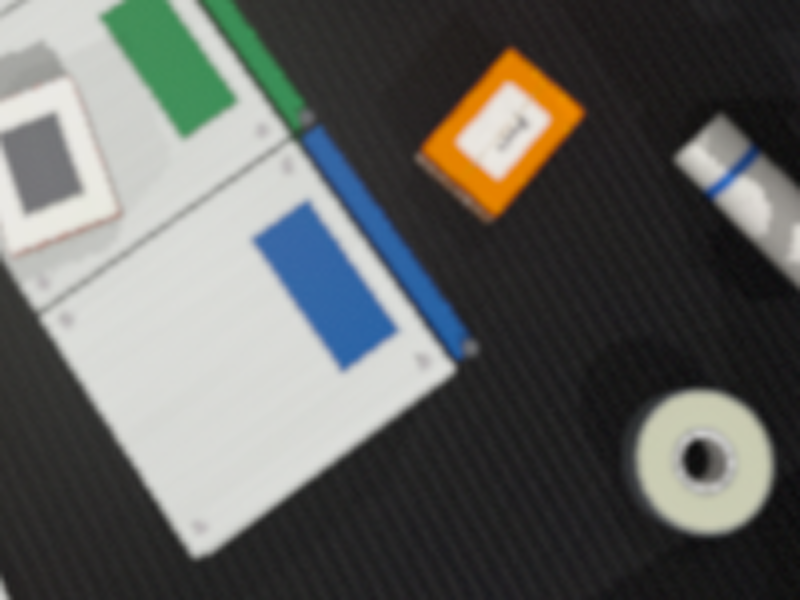

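View pics/d1.png

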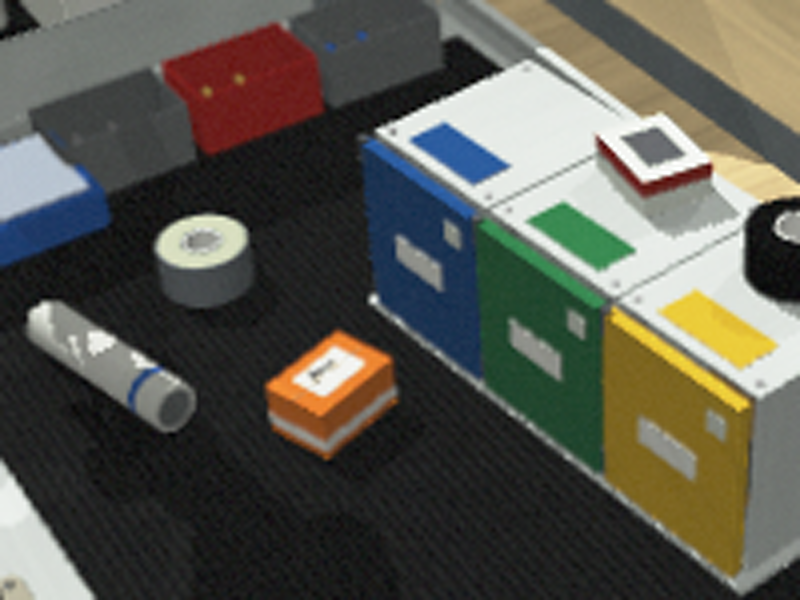

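```bash
cat > geo.py <<'E'
from h import *
c=read_camera("scene");d=read_camera("side")
S=lambda x,y:(255+x/4-.375,225+y/4-.375)
D=lambda x,y:(180+x/4-.375,100+y/4-.375)
print("tops scene: free-in,free-out,hinge-out,locker corner FL, BL, BR")
print(onz(c,[S(303,133),S(322,126),S(474,343)],.208).round(4))
T=onz(c,[S(457,370),S(197,558),S(40,313),S(297,135)],.211);print(T.round(4))
print("side: top corners hinge, free"); print(onz(d,[D(366,141),D(476,220)],.208).round(4))
print("side locker top corners FL,BL",onz(d,[D(372,135),D(528,58)],.211).round(4))
print("carton top scene",onz(c,[S(421,152),S(511,47),S(587,110),S(494,220)],.058).round(4))
print("carton top side",onz(d,[D(268,383),D(340,331),D(397,368),D(326,427)],.058).round(4))
print("foil",onz(c,[S(706,461)],.053).round(3), onz(d,[D(202,243)],.053).round(3))
print("cartridge ends",onz(c,[(432,260),(486,312)],.028).round(3),onz(d,[(193,182),(222,203)],.028).round(3))
print("white tape",onz(c,[(357,114)],.028).round(3),"measure",onz(c,[(326,90)],.06).round(3),"level",onz(c,[(237,90),(306,53)],.05).round(3))
m=onz(c,[(455,100),(600,345),(435,175),(335,40),(145,125)],.003);print("mat",m.round(3))
print("orange+bluebox",onz(c,[(470,380),(529,345)],.05).round(3))
E
python3 geo.py
```

```text
tops scene: free-in,free-out,hinge-out,locker corner FL, BL, BR
[[0.5893 0.0816 0.208 ]
 [0.5765 0.0836 0.208 ]
 [0.5609 0.246  0.208 ]]
[[0.5786 0.2546 0.211 ]
 [0.7688 0.2721 0.211 ]
 [0.7864 0.1004 0.211 ]
 [0.5935 0.0813 0.211 ]]
side: top corners hinge, free
[[0.5611 0.2424 0.208 ]
 [0.5772 0.0732 0.208 ]]
side locker top corners FL,BL [[0.5688 0.2438 0.211 ]
 [0.765  0.2714 0.211 ]]
carton top scene [[0.5072 0.1164 0.058 ]
 [0.4091 0.082  0.058 ]
 [0.3849 0.1494 0.058 ]
 [0.4862 0.1842 0.058 ]]
carton top side [[0.387  0.1495 0.058 ]
 [0.4795 0.1767 0.058 ]
 [0.496  0.0973 0.058 ]
 [0.4013 0.0641 0.058 ]]
foil [[0.443 0.398 0.053]] [[0.437 0.391 0.053]]
cartridge ends [[0.31  0.213 0.028]
 [0.256 0.417 0.028]] [[0.263 0.382 0.028]
 [0.303 0.198 0.028]]
white tape [[ 0.257 -0.319  0.028]] measure [[ 0.313 -0.433  0.06 ]] level [[ 0.572 -0.586  0.05 ]
 [ 0.298 -0.602  0.05 ]]
mat [[-0.079 -0.212  0.003]
 [ 0.006  0.667  0.003]
 [ 0.139 -0.014  0.003]
 [ 0.163 -0.633  0.003]
 [ 0.903 -0.649  0.003]]
orange+bluebox [[0.406 0.539 0.05 ]
 [0.21  0.547 0.05 ]]
```

```bash
cat > rel.py <<'E'
import sys
from plant import *
import numpy as np
from scipy.spatial.transform import Rotation as Ro
# usage rel.py x y z yawdeg(tool y dir) : shares from present pose to the target (tool pointing down)
def frame(yaw):
    a=np.radians(yaw); y=np.array([np.cos(a),np.sin(a),0]); z=np.array([0,0,-1.]); return np.c_[np.cross(y,z),y,z]
s=read_state(); R=Ro.from_rotvec(s["orientation"]); p=np.array(s["tool_pos"])
M=R.as_matrix(); print("t",s["t"],"p",p.round(4),"ydir",np.degrees(np.arctan2(M[1,1],M[0,1])).round(2),"z",M[:,2].round(3),"q",np.round(s["q"],2),"F",np.round(s["force"],1))
a=list(map(float,sys.argv[1:]))
while a:
    x,y,z,w=a[:4]; a=a[4:]
    print((M.T@(np.array([x,y,z])-p)/.1).round(3),((R.inv()*Ro.from_matrix(frame(w))).as_rotvec()/np.pi).round(3))
E
python3 rel.py .3 .47 .2 55 .36 .36 .18 40 .42 .205 .13 19
```

```text
t 0.35 p [0.2362 0.5514 0.2184] ydir 66.8 z [-0. -0. -1.] q [ 1.08  0.13  1.49  0.    1.52 -0.09] F [ 1.3  0.1 -0.2]
[-0.907 -0.497  0.184] [-0.    -0.     0.066]
[-1.892 -1.272  0.384] [-0.     0.     0.149]
[-3.054 -2.46   0.885] [-0.     0.     0.266]
```

move_arm([
  [-0.45,-0.25,0.1,0,0,0.035,0.4],
  [-0.9,-0.5,0.18,0,0,0.066,-0.14],
  [-1,-0.65,0.2,0,0,0.08,-0.14],
  [-1,-0.65,0.2,0,0,0.08,-0.14],
])

```text
t: 0.75
tool_pos: [0.3037, 0.4499, 0.198]
orientation: [1.019, 2.972, -0.002]
force: [0.0, 0.5, -0.1]
opening: 0.0657
```

```bash
python3 rel.py  .36 .36 .18 40 .42 .205 .13 19
```

```text
t 0.75 p [0.3037 0.4499 0.198 ] ydir 52.16 z [-0.    -0.001 -1.   ] q [ 0.88 -0.01  1.67 -0.    1.48 -0.03] F [ 0.   0.5 -0.1]
[-0.996 -0.364  0.181] [-0.     0.     0.068]
[-2.42  -1.219  0.683] [-0.     0.     0.184]
```

move_arm([
  [-0.5,-0.2,0.1,0,0,0.04,-0.14],
  [-1,-0.5,0.2,0,0,0.08,-0.14],
  [-1,-0.5,0.2,0,0,0.08,-0.14],
])

```text
t: 1.05
tool_pos: [0.352, 0.3493, 0.1778]
orientation: [1.383, 2.82, -0.002]
force: [-0.6, 1.2, 0.6]
opening: 0.0425
```

```bash
python3 rel.py  .42 .205 .13 19
```

```text
t 1.05 p [0.352  0.3493 0.1778] ydir 37.74 z [-0.    -0.002 -1.   ] q [ 0.68 -0.13  1.82 -0.    1.45  0.02] F [-0.6  1.2  0.6]
[-1.557 -0.345  0.48 ] [-0.     0.     0.104]
```

move_arm([
  [-0.4,-0.1,0.1,0,0,0.04,-0.14],
  [-0.8,-0.2,0.2,0,0,0.08,-0.14],
  [-0.95,-0.2,0.2,0,0,0.1,-0.14],
  [-0.95,-0.2,0.2,0,0,0.104,-0.14],
  [-0.95,-0.2,0.2,0,0,0.104,-0.14],
])

```text
t: 1.55
tool_pos: [0.3942, 0.2657, 0.1592]
orientation: [-1.815, -2.564, -0.002]
force: [0.3, -0.3, -0.9]
opening: 0.0401
```

```bash
python3 rel.py  .42 .205 .13 19 .42 .205 .012 19;  python3 - <<'E'
from h import *
for n in ["scene","wrist"]:
    c=read_camera(n);cv2.imwrite(f"pics/{n}2.png",c["frame"][:,:,::-1])
E
```

```text
t 1.55 p [0.3942 0.2657 0.1592] ydir 19.39 z [ 0.001  0.001 -1.   ] q [ 0.48 -0.18  1.9   0.    1.42  0.15] F [ 0.3 -0.3 -0.9]
[-0.658  0.042  0.291] [ 0.    -0.     0.002]
[-0.659  0.041  1.471] [ 0.    -0.     0.002]
```

View pics/wrist2.png

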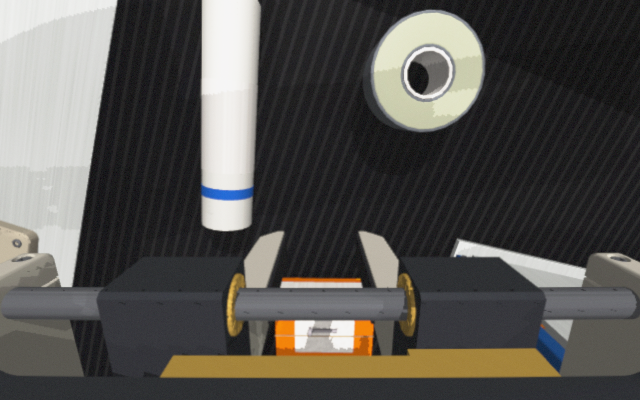

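View pics/scene2.png

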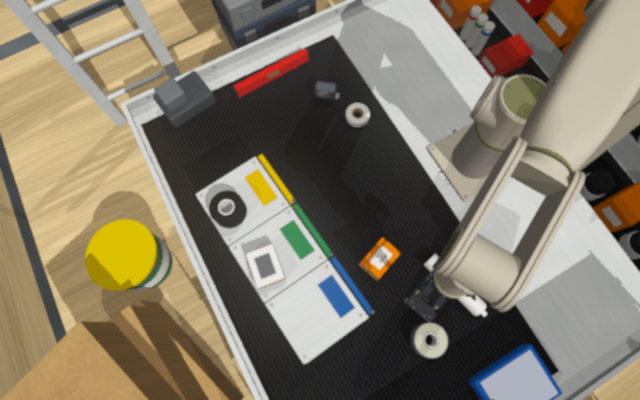

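The wrist view shows the carton square between the fingers, at about (325,320). The cartridge end (228,225) and the foil roll are both clear of the fingers. Next I lower the fingers beside the carton.

move_arm([
  [-0.4,0.04,0.15,0,0,0,-0.14],
  [-0.65,0.04,0.3,0,0,0,-0.14],
  [-0.65,0.04,0.7,0,0,0,-0.14],
  [-0.65,0.04,1.0,0,0,0,-0.14],
  [-0.65,0.04,1.0,0,0,0,-0.14],
])

```text
t: 2.15
tool_pos: [0.4155, 0.2042, 0.0545]
orientation: [-1.812, -2.56, 0.01]
force: [-1.4, 0.2, -0.2]
opening: 0.0398
```

```bash
python3 rel.py  .42 .205 .013 19; python3 - <<'E'
from h import *
for n in ["side","wrist"]:
    c=read_camera(n);cv2.imwrite(f"pics/{n}3.png",c["frame"][:,:,::-1])
E
```

```text
t 2.15 p [0.4155 0.2042 0.0545] ydir 19.42 z [-0.007 -0.002 -1.   ] q [ 0.35 -0.09  2.02  0.    1.22  0.01] F [-1.4  0.2 -0.2]
[-0.007  0.048  0.415] [-0.002 -0.     0.002]
```

View pics/wrist3.png

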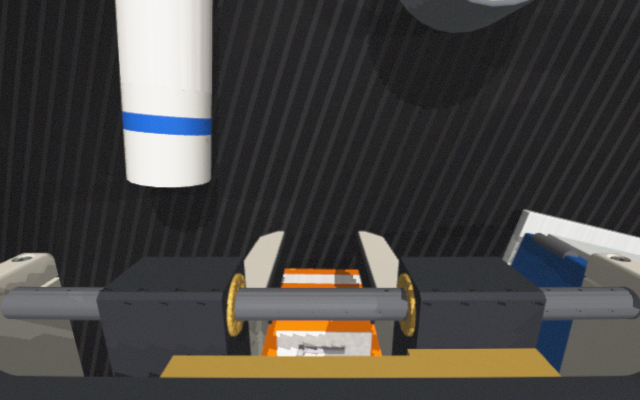

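View pics/side3.png

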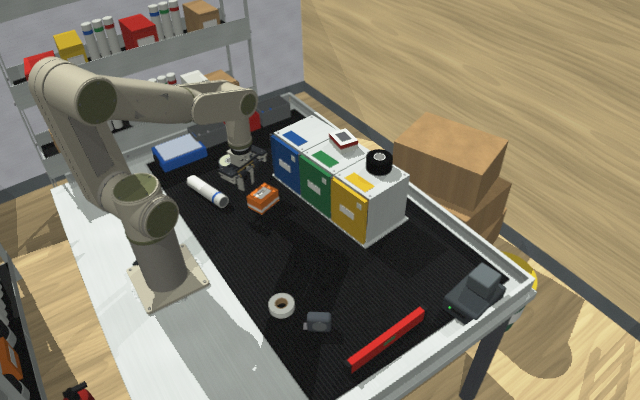

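The fingers are behind the carton, clear of the cartridge and the blue door.

move_arm([
  [0,0.04,0.2,0,0,0,-0.14],
  [0,0.04,0.38,0,0,0,-0.14],
  [-0.1,0.04,0.39,0,0,0,-0.14],
  [-0.2,0.04,0.39,0,0,0,-0.14],
  [-0.25,0.04,0.39,0,0,0,-0.14],
  [-0.3,0.04,0.39,0,0,0,-0.14],
])

```text
t: 2.85
tool_pos: [0.4345, 0.1772, 0.0212]
orientation: [1.818, 2.56, 0.003]
force: [1.1, 0.2, -0.6]
opening: 0.04
```

```bash
python3 rel.py $(python3 -c "
import math
for a,r in((17,.455),(13,.45),(9,.45),(5,.45),(1,.45)):
    # pusher is ~43mm behind carton centre: pushes along tangent
    t=math.radians(a); print(r*math.cos(t)-.043*math.sin(t), r*math.sin(t)+.043*math.cos(t), .014, a+2)
")
```

```text
t 2.85 p [0.4345 0.1772 0.0212] ydir 19.25 z [ 0.002  0.001 -1.   ] q [ 0.28 -0.03  2.03  0.    1.13 -0.06] F [ 1.1  0.2 -0.6]
[ 0.01  -0.123  0.072] [0.001 0.    0.001]
[-0.303 -0.166  0.072] [0.001 0.    0.024]
[-0.619 -0.181  0.072] [ 0.001 -0.     0.046]
[-0.932 -0.219  0.072] [ 0.001 -0.     0.068]
[-1.242 -0.278  0.072] [ 0.001 -0.     0.09 ]
```

move_arm([
  [-0.1,-0.02,0.02,0,0,0.006,-0.14],
  [-0.2,-0.04,0.02,0,0,0.014,-0.14],
  [-0.3,-0.06,0.02,0,0,0.022,-0.14],
  [-0.4,-0.08,0.02,0,0,0.03,-0.14],
  [-0.5,-0.1,0.02,0,0,0.038,-0.14],
  [-0.5,-0.1,0.02,0,0,0.038,-0.14],
])

```text
t: 3.45
tool_pos: [0.44, 0.1255, 0.0174]
orientation: [1.971, 2.446, -0.002]
force: [0.4, 0.0, -0.6]
opening: 0.0402
```

```bash
python3 rel.py; python3 - <<'E'
from h import *
for n in ["side","scene"]:
    c=read_camera(n);cv2.imwrite(f"pics/{n}4.png",c["frame"][:,:,::-1])
E
```

```text
t 3.45 p [0.44   0.1255 0.0174] ydir 12.3 z [-0.001 -0.001 -1.   ] q [ 0.17 -0.05  2.06 -0.    1.13 -0.05] F [ 0.4  0.  -0.6]
```

View pics/scene4.png

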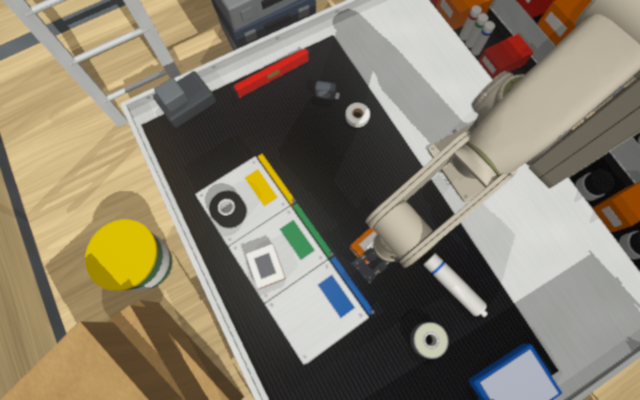

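View pics/side4.png

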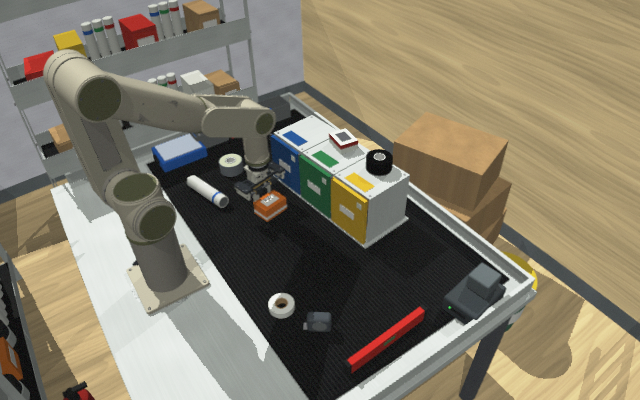

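The carton is sliding flat and square with the fingers. I keep going along the arc.

move_arm([
  [-0.1,-0.02,0,0,0,0.006,-0.14],
  [-0.2,-0.03,0,0,0,0.012,-0.14],
  [-0.3,-0.05,0,0,0,0.02,-0.14],
  [-0.4,-0.07,0,0,0,0.028,-0.14],
  [-0.5,-0.09,0,0,0,0.036,-0.14],
  [-0.6,-0.11,0,0,0,0.044,-0.14],
  [-0.7,-0.13,0,0,0,0.052,-0.14],
  [-0.8,-0.15,0,0,0,0.06,-0.14],
])

```text
t: 4.35
tool_pos: [0.4426, 0.0448, 0.0176]
orientation: [-2.192, -2.251, 0.0]
force: [0.7, 1.2, -1.0]
opening: 0.04
```

move_arm([
  [-0.1,-0.02,0,0,0,0.004,-0.14],
  [-0.2,-0.03,0,0,0,0.008,-0.14],
  [-0.3,-0.05,0,0,0,0.012,-0.14],
  [-0.3,-0.05,0,0,0,0.012,-0.14],
])

```text
t: 4.75
tool_pos: [0.4383, 0.0143, 0.0177]
orientation: [2.233, 2.209, -0.001]
force: [-0.3, -0.0, 0.4]
opening: 0.0405
```

move_arm([
  [0.1,0,0,0,0,0,-0.14],
  [0.3,0,-0.1,0,0,0,-0.14],
  [0.4,0,-0.5,0,0,0,-0.14],
  [0.4,0,-1,0,0,0,-0.14],
  [0.4,0,-1,0,0,0,-0.14],
])

```text
t: 5.25
tool_pos: [0.4435, 0.057, 0.1249]
orientation: [2.224, 2.208, 0.013]
force: [1.5, -0.8, -0.7]
opening: 0.04
```

```bash
python3 rel.py; python3 - <<'E'
from h import *
for n in ["side","scene"]:
    c=read_camera(n);cv2.imwrite(f"pics/{n}5.png",c["frame"][:,:,::-1])
E
```

```text
t 5.25 p [0.4435 0.057  0.1249] ydir -0.42 z [ 0.011  0.    -1.   ] q [ 0.01 -0.24  2.02  0.    1.35  0.02] F [ 1.5 -0.8 -0.7]
```

View pics/scene5.png

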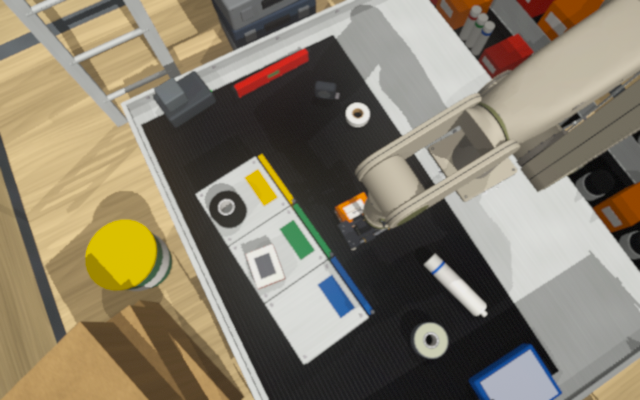

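View pics/side5.png

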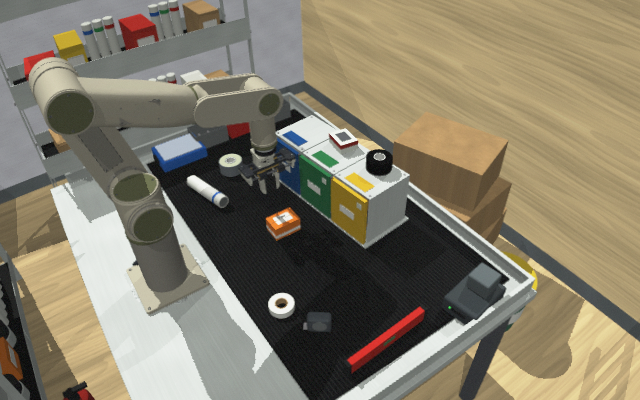

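The side view shows the carton flat at about (283,222), in front of the green door and well to the right. Next I raise the tool, turn the jaws parallel to the door and shut the fingers.

```bash
python3 rel.py .47 .10 .17 95.4
```

```text
t 5.35 p [0.4402 0.0565 0.1192] ydir -0.45 z [ 0.004  0.    -1.   ] q [ 0.01 -0.24  2.03  0.    1.35  0.02] F [-0.5 -0.3  0. ]
[ 0.437  0.296 -0.507] [ 0.001  0.001 -0.532]
```

move_arm([
  [0.2,0,-0.25,0,0,-0.05,-1],
  [0.43,0,-0.5,0,0,-0.1,-1],
  [0.43,0,-0.5,0,0,-0.15,-1],
  [0.43,0,-0.5,0,0,-0.2,-1],
  [0.43,0,-0.5,0,0,-0.24,-1],
  [0.43,0,-0.5,0,0,-0.28,-1],
  [0.43,0,-0.5,0,0,-0.32,-1],
  [0.43,0,-0.5,0,0,-0.36,-1],
])

```text
t: 6.15
tool_pos: [0.438, 0.0989, 0.1654]
orientation: [-0.69, -3.061, 0.002]
force: [-0.4, 0.7, 0.9]
opening: 0.0004
```

```bash
python3 rel.py .47 .10 .17 95.4
```

```text
t 6.15 p [0.438  0.0989 0.1654] ydir 64.6 z [-0.004 -0.    -1.   ] q [ 0.11 -0.26  1.96  0.    1.45 -1.02] F [-0.4  0.7  0.9]
[-0.284  0.147 -0.047] [-0.    -0.001 -0.171]
```

move_arm([
  [0,0,-0.03,0,0,-0.04,-1],
  [-0.1,0.05,-0.03,0,0,-0.08,-1],
  [-0.2,0.1,-0.03,0,0,-0.12,-1],
  [-0.28,0.15,-0.03,0,0,-0.16,-1],
  [-0.28,0.15,-0.03,0,0,-0.17,-1],
  [-0.28,0.15,-0.03,0,0,-0.17,-1],
])

```text
t: 6.75
tool_pos: [0.4699, 0.1002, 0.1684]
orientation: [0.134, -3.135, 0.0]
force: [0.3, 0.5, -0.7]
opening: 0.0005
```

```bash
python3 rel.py .5655 .105 .17 95.4; python3 - <<'E'
from h import *
for n in ["side","scene","wrist"]:
    c=read_camera(n);cv2.imwrite(f"pics/{n}6.png",c["frame"][:,:,::-1])
    if n=="side":
        m=mask(c,(5,150,100),(18,255,255));
        for k in cv2.findContours(m[190:260,240:330],cv2.RETR_EXTERNAL,cv2.CHAIN_APPROX_SIMPLE)[0]: print(cv2.boundingRect(k))
        cv2.imwrite("pics/side6b.png",cv2.resize(c["frame"][110:260,200:400,::-1],None,fx=4,fy=4,interpolation=cv2.INTER_CUBIC))
E
```

```text
t 6.75 p [0.4699 0.1002 0.1684] ydir 94.91 z [-0.004 -0.    -1.   ] q [ 0.1  -0.17  1.87  0.    1.44 -1.55] F [ 0.3  0.5 -0.7]
[-0.957 -0.034 -0.019] [-0.    -0.001 -0.003]
(31, 44, 3, 3)
(28, 40, 1, 1)
(36, 39, 24, 12)
(26, 17, 34, 29)
```

View pics/wrist6.png

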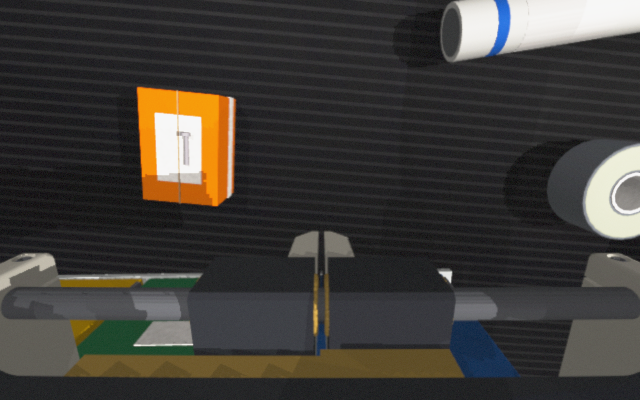

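View pics/side6b.png

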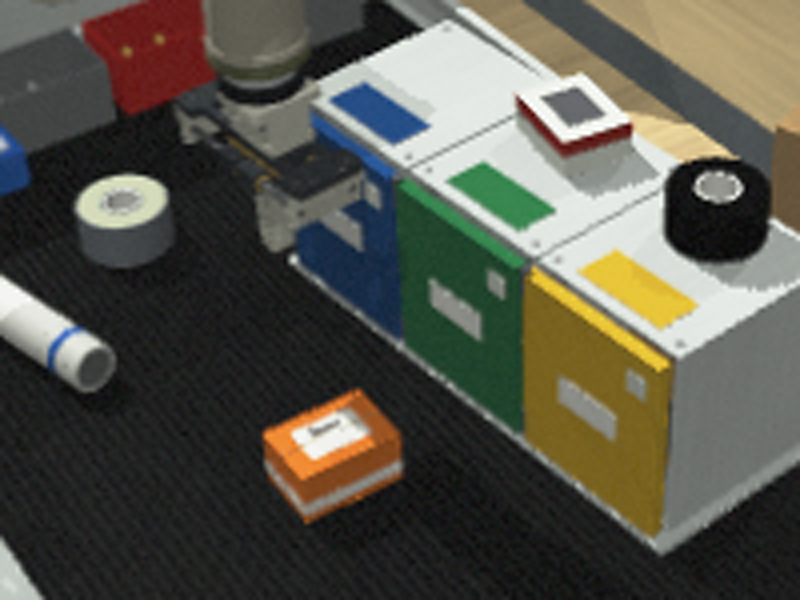

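View pics/scene6.png

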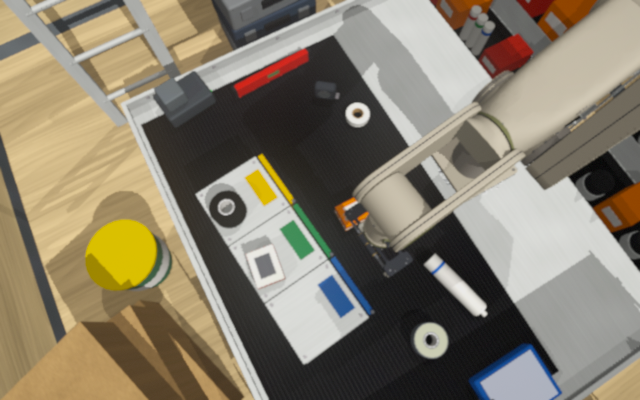

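move_arm([
  [-0.3,0,0,0,0,0,-1],
  [-0.6,-0.02,0,0,0,0,-1],
  [-0.78,-0.03,0,0,0,0,-1],
  [-0.78,-0.03,0,0,0,0,-1],
  [-0.78,-0.03,0,0,0,0,-1],
])

```text
t: 7.4
tool_pos: [0.5482, 0.1036, 0.17]
orientation: [0.133, -3.137, 0.0]
force: [0.1, -0.8, -0.8]
opening: 0.0006
```

```bash
python3 rel.py .5655 .105 .17 95.4; python3 - <<'E'
from h import *
c=read_camera("side")
D=lambda x,y:(200+x/4-.375,110+y/4-.375)
P=onz(c,[D(264,437),D(356,392),D(402,430),D(310,485)],.058);print(P.round(3),P.mean(0),np.linalg.norm(P.mean(0)[:2]-[.561,.2445]))
cv2.imwrite("pics/side7.png",cv2.resize(c["frame"][110:210,240:340,::-1],None,fx=6,fy=6,interpolation=cv2.INTER_CUBIC))
E
```

```text
t 7.4 p [0.5482 0.1036 0.17  ] ydir 94.85 z [-0.002 -0.    -1.   ] q [ 0.09  0.05  1.67  0.    1.43 -1.56] F [ 0.1 -0.8 -0.8]
[-0.173 -0.001 -0.001] [ 0.    -0.001 -0.003]
[[ 0.382 -0.003  0.058]
 [ 0.479 -0.     0.058]
 [ 0.486 -0.066  0.058]
 [ 0.385 -0.078  0.058]] [ 0.43290496 -0.03677096  0.058     ] 0.3090658359735321
```

View pics/side7.png

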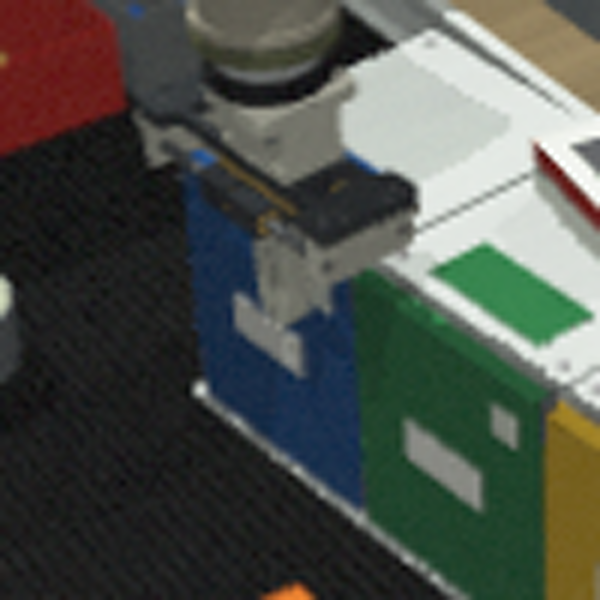

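The carton measures 0.31 m from the hinge. The fingers are just in front of the push mark, so I press now.

move_arm([
  [-0.05,0,0,0,0,0,-1],
  [-0.1,0,0,0,0,0,-1],
  [-0.14,0,0,0,0,0,-1],
  [-0.18,0,0,0,0,0,-1],
  [-0.18,0,0,0,0,0,-1],
])

```text
t: 7.95
tool_pos: [0.5667, 0.1052, 0.1708]
orientation: [0.134, -3.137, -0.0]
force: [-4.6, 0.4, 4.3]
opening: 0.0006
```

move_arm([
  [-0.02,0,0,0,0,0,-1],
  [-0.03,0,0,0,0,0,-1],
  [-0.03,0,0,0,0,0,-1],
])

```text
t: 8.25
tool_pos: [0.5684, 0.1054, 0.1707]
orientation: [0.134, -3.135, 0.0]
force: [-11.3, -0.8, 7.5]
opening: 0.0003
```

move_arm([
  [-0.01,0,0,0,0,0,-1],
  [-0.02,0,0,0,0,0,-1],
  [-0.02,0,0,0,0,0,-1],
])

```text
t: 8.55
tool_pos: [0.5685, 0.1054, 0.1707]
orientation: [0.135, -3.131, 0.001]
force: [-22.2, -3.1, 14.7]
opening: 0.0
```

move_arm([
  [0.2,0,0,0,0,0,-1],
  [0.5,0,0,0,0,0,-1],
  [0.9,0,0,0,0,0,-1],
  [1,0,0,0,0,0,-1],
  [1,0,0,0,0,0,-1],
  [1,0,0,0,0,0,-1],
])

```text
t: 9.15
tool_pos: [0.4735, 0.0971, 0.1714]
orientation: [-0.134, 3.137, 0.0]
force: [0.0, -0.2, 1.2]
opening: 0.0004
```

```bash
python3 rel.py; python3 - <<'E'
from h import *
for n in ["side","scene","wrist"]:
    c=read_camera(n);cv2.imwrite(f"pics/{n}8.png",c["frame"][:,:,::-1])
    if n=="side":
        cv2.imwrite("pics/side8b.png",cv2.resize(c["frame"][110:260,200:400,::-1],None,fx=4,fy=4,interpolation=cv2.INTER_CUBIC))
    if n=="scene":
        cv2.imwrite("pics/scene8b.png",cv2.resize(c["frame"][225:375,255:455,::-1],None,fx=4,fy=4,interpolation=cv2.INTER_CUBIC))
E
```

```text
t 9.15 p [0.4735 0.0971 0.1714] ydir 94.88 z [ 0.002  0.    -1.   ] q [ 0.1  -0.17  1.87 -0.    1.44 -1.56] F [ 0.  -0.2  1.2]
```

View pics/side8b.png

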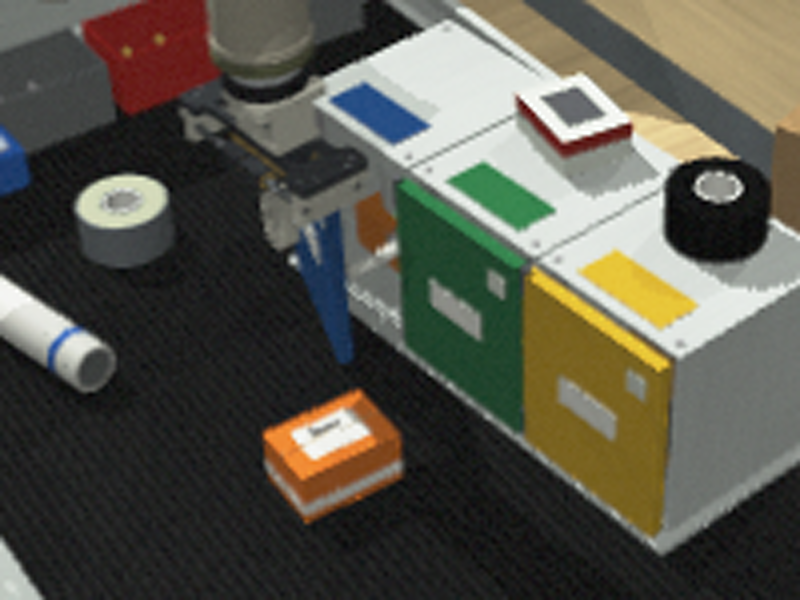

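View pics/scene8b.png

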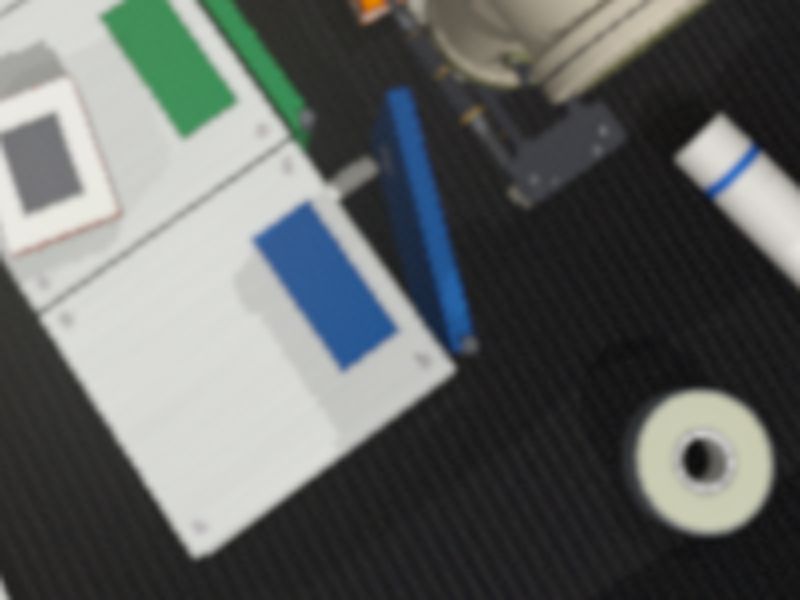

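The latch sprang. The door is ajar, with its free top edge at crop (400,90), the plunger is out at (355,178), and the green and yellow doors are shut. I measure the angle and plan the finger path from it.

```bash
cat > door.py <<'E'
from h import *
import sys
H=np.array([.561,.2445]);yaw=.094
Lx=np.array([np.cos(yaw),np.sin(yaw)]);Ly=np.array([-Lx[1],Lx[0]])
def pt(th,r,off):
    e=-np.cos(th)*Ly-np.sin(th)*Lx; n=np.cos(th)*Lx-np.sin(th)*Ly
    return H+r*e+off*n
def ang(p):
    v=np.array(p)[:2]-H; return np.arctan2(-v@Lx,-v@Ly),np.hypot(*v)
E
python3 - <<'E'
from door import *
c=read_camera("scene")
S=lambda x,y:(255+x/4-.375,225+y/4-.375)
P=onz(c,[S(412,90),S(388,93),S(474,343)],.208);print(P.round(4),[ang(p) for p in P])
for r in(.12,.13,.14): print(r,"inner",pt(.37,r,.014),"case",pt(0,r,.02))
E
python3 rel.py .56 .11 .24 95.4
```

```text
[[0.5144 0.0916 0.208 ]
 [0.5288 0.0858 0.208 ]
 [0.5609 0.246  0.208 ]] [(np.float64(0.3900378404196984), np.float64(0.15985360263877976)), (np.float64(0.2938392529730368), np.float64(0.16195979615707104)), (np.float64(-3.1054828979330584), np.float64(0.0015109949069558458))]
0.12 inner [0.54176904 0.12522649] case [0.5921751 0.126907 ]
0.13 inner [0.53904394 0.11560496] case [0.59311372 0.11695115]
0.14 inner [0.53631885 0.10598343] case [0.59405233 0.1069953 ]
t 9.35 p [0.4732 0.0971 0.1707] ydir 94.88 z [ 0.  0. -1.] q [ 0.1  -0.16  1.87 -0.    1.44 -1.56] F [ 0.8 -1.4 -0.3]
[-0.876  0.055 -0.693] [-0.     0.    -0.003]
```

move_arm([
  [0,0.05,-0.4,0,0,0,-1],
  [0,0.05,-0.75,0,0,0,-1],
  [-0.3,0.06,-0.75,0,0,0,-1],
  [-0.6,0.07,-0.75,0,0,0,-1],
  [-0.93,0.07,-0.75,0,0,0,-1],
  [-0.93,0.07,-0.75,0,0,0,-1],
  [-0.93,0.07,-0.75,0,0,0,-1],
])

```text
t: 10.05
tool_pos: [0.5646, 0.1119, 0.2445]
orientation: [0.134, -3.136, 0.0]
force: [-0.1, -0.2, 0.6]
opening: 0.0006
```

```bash
python3 rel.py .566 .112 .17 95.4;python3 - <<'E'
from h import *
c=read_camera("side"); cv2.imwrite("pics/side9b.png",cv2.resize(c["frame"][90:240,200:400,::-1],None,fx=4,fy=4,interpolation=cv2.INTER_CUBIC))
E
```

```text
t 10.05 p [0.5646 0.1119 0.2445] ydir 94.88 z [-0.002 -0.    -1.   ] q [ 0.11  0.06  1.52 -0.    1.57 -1.55] F [-0.1 -0.2  0.6]
[-0.016 -0.     0.745] [-0.    -0.001 -0.003]
```

View pics/side9b.png

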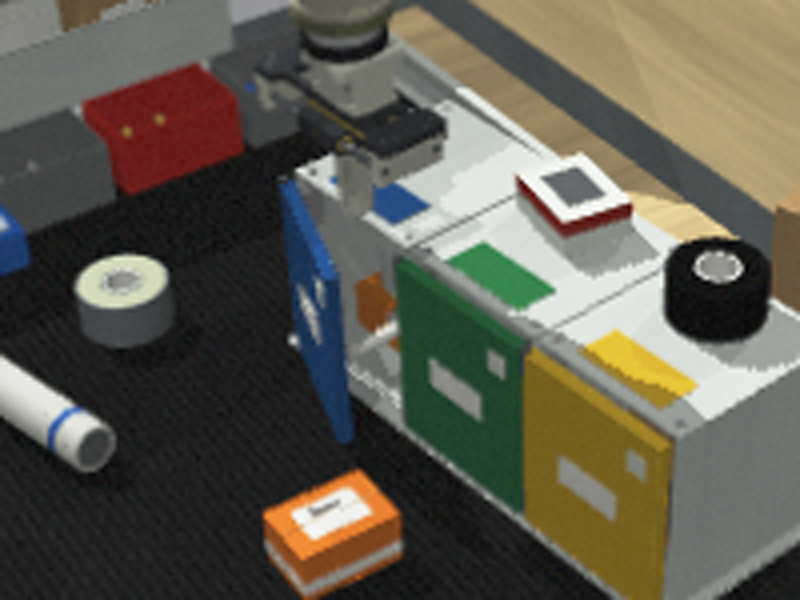

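The fingers are above the gap between the door and the case. I lower them.

move_arm([
  [-0.01,0,0.2,0,0,0,-1],
  [-0.01,0,0.35,0,0,0,-1],
  [-0.01,0,0.45,0,0,0,-1],
  [-0.01,0,0.45,0,0,0,-1],
])

```text
t: 10.5
tool_pos: [0.5637, 0.1119, 0.1987]
orientation: [0.134, -3.135, 0.0]
force: [-0.3, -0.4, -0.1]
opening: 0.0006
```

move_arm([
  [0,0,0.15,0,0,0,-1],
  [0,0,0.28,0,0,0,-1],
  [0,0,0.28,0,0,0,-1],
])

```text
t: 10.8
tool_pos: [0.5638, 0.1119, 0.1698]
orientation: [0.134, -3.135, 0.0]
force: [-0.5, 0.3, -0.6]
opening: 0.0007
```

```bash
python3 rel.py $(python3 - <<'E'
from door import *
for th in (.38,.6,.8,1.0,1.2,1.4,1.55,1.65):
    off=.014+.0075*np.cos(th)+.0175*np.sin(th)
    p=pt(th,.125,off); print(p[0].round(4),p[1].round(4),.17,94.9)
E
)
```

```text
t 10.8 p [0.5638 0.1119 0.1698] ydir 94.89 z [-0.004 -0.    -1.   ] q [ 0.11  0.09  1.62  0.    1.43 -1.55] F [-0.5  0.3 -0.6]
[ 0.112  0.059 -0.001] [-0.    -0.001 -0.   ]
[ 0.362  0.119 -0.   ] [-0.    -0.001 -0.   ]
[0.58  0.22  0.001] [-0.    -0.001 -0.   ]
[0.782 0.365 0.001] [-0.    -0.001 -0.   ]
[0.953 0.553 0.002] [-0.    -0.001 -0.   ]
[1.086 0.781 0.003] [-0.    -0.001 -0.   ]
[1.156 0.97  0.003] [-0.    -0.001 -0.   ]
[1.183 1.104 0.003] [-0.    -0.001 -0.   ]
```

move_arm([
  [0.11,0.06,0,0,0,0,-1],
  [0.23,0.08,0,0,0,0,-1],
  [0.36,0.12,0,0,0,0,-1],
  [0.47,0.17,0,0,0,0,-1],
  [0.58,0.22,0,0,0,0,-1],
  [0.68,0.29,0,0,0,0,-1],
  [0.78,0.365,0,0,0,0,-1],
  [0.87,0.455,0,0,0,0,-1],
])

```text
t: 11.6
tool_pos: [0.4739, 0.1505, 0.1728]
orientation: [-0.134, 3.139, 0.0]
force: [-0.1, -0.3, -0.2]
opening: 0.0005
```

```bash
python3 rel.py $(python3 - <<'E'
from door import *
for th in (1.1,1.2,1.3,1.4,1.5,1.6,1.65):
    off=.014+.0075*np.cos(th)+.0175*np.sin(th)
    p=pt(th,.125,off); print(p[0].round(4),p[1].round(4),.17,94.9)
E
);python3 - <<'E'
from h import *
for n in ("side","scene"):
  c=read_camera(n); cv2.imwrite(f"pics/{n}10.png",c["frame"][:,:,::-1])
E
```

```text
t 11.6 p [0.4739 0.1505 0.1728] ydir 94.88 z [ 0.  0. -1.] q [ 0.2  -0.12  1.83 -0.    1.44 -1.45] F [-0.1 -0.3 -0.2]
[ 0.009 -0.007  0.028] [-0.  0. -0.]
[0.091 0.092 0.028] [-0.  0. -0.]
[0.163 0.201 0.028] [-0.  0. -0.]
[0.224 0.319 0.028] [-0.  0. -0.]
[0.274 0.444 0.028] [-0.  0. -0.]
[0.309 0.575 0.028] [-0.  0. -0.]
[0.321 0.643 0.028] [-0.  0. -0.]
```

View pics/side10.png

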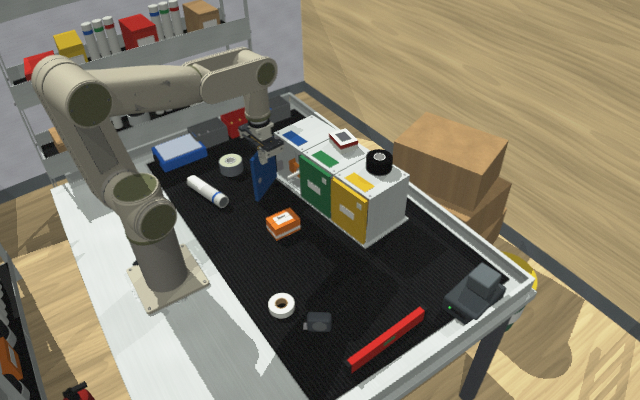

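The side view shows the door swinging with the fingers, about 1 rad open, with its edge at (265,180). I carry on to about 1.6 rad.

move_arm([
  [0.09,0.09,0,0,0,0,-1],
  [0.16,0.2,0,0,0,0,-1],
  [0.22,0.32,0,0,0,0,-1],
  [0.27,0.44,0,0,0,0,-1],
  [0.3,0.51,0,0,0,0,-1],
  [0.31,0.58,0,0,0,0,-1],
  [0.32,0.63,0,0,0,0,-1],
  [0.32,0.63,0,0,0,0,-1],
])

```text
t: 12.5
tool_pos: [0.4374, 0.2106, 0.1726]
orientation: [0.135, -3.139, -0.0]
force: [1.4, -0.2, 0.2]
opening: 0.0005
```

move_arm([
  [0,-0.15,0,0,0,0,-1],
  [0,-0.35,0,0,0,0,-1],
  [0.1,-0.5,-0.3,0,0,0,-1],
  [0.3,-0.7,-0.8,0,0,0,-1],
  [0.5,-0.7,-1,0,0,0,-1],
  [0.5,-0.7,-1,0,0,0,-1],
])

```text
t: 13.1
tool_pos: [0.3946, 0.1356, 0.2778]
orientation: [-0.132, 3.131, 0.002]
force: [1.1, 0.3, 0.6]
opening: 0.0003
```

```bash
python3 rel.py ;python3 - <<'E'
from h import *
for n in ("side","scene"):
  c=read_camera(n); cv2.imwrite(f"pics/{n}11.png",c["frame"][:,:,::-1])
  if n=="scene":
        cv2.imwrite("pics/scene11b.png",cv2.resize(c["frame"][225:375,255:455,::-1],None,fx=4,fy=4,interpolation=cv2.INTER_CUBIC))
E
```

```text
t 13.1 p [0.3946 0.1356 0.2778] ydir 94.82 z [ 0.008  0.002 -1.   ] q [ 0.21 -0.41  1.87 -0.    1.67 -1.45] F [1.1 0.3 0.6]
```

View pics/side11.png

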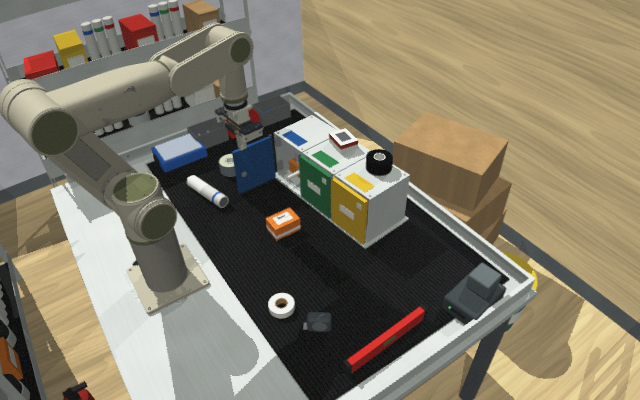

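View pics/scene11b.png

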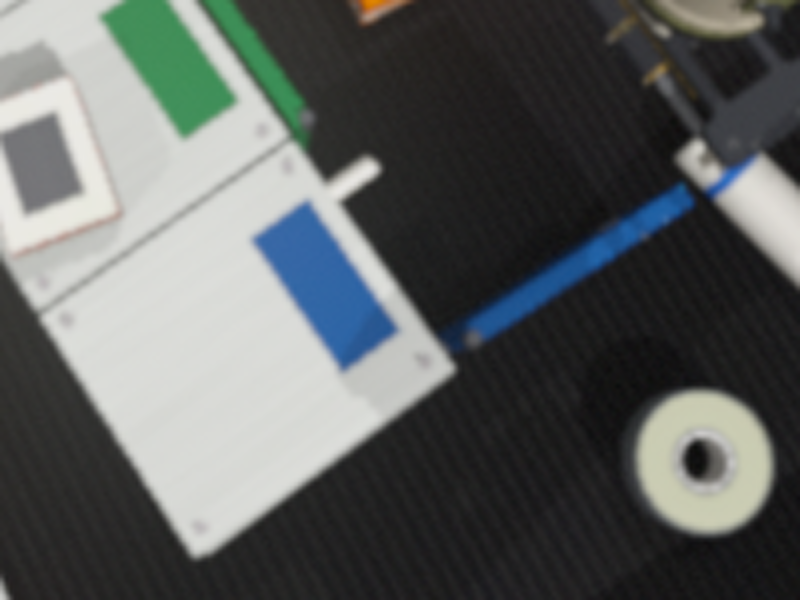

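```bash
python3 - <<'E'
from door import *
c=read_camera("scene")
S=lambda x,y:(255+x/4-.375,225+y/4-.375)
P=onz(c,[S(692,202),S(484,342)],.208);print(P.round(4),ang(P[0]))
v=P[0]-P[1];print(np.arctan2(-v[:2]@Lx,-v[:2]@Ly))
E
```

```text
[[0.396  0.2396 0.208 ]
 [0.5552 0.2485 0.208 ]] (np.float64(1.63524384372488), np.float64(0.16510930881651795))
1.6090577862406514
```

move_arm([
  [0.1,-0.1,-0.1,0,0,0,-1],
  [0.2,-0.2,-0.2,0,0,0,-1],
  [0.2,-0.2,-0.2,0,0,0,-1],
  [0.2,-0.2,-0.2,0,0,0,-1],
  [0.2,-0.2,-0.2,0,0,0,-1],
])

```text
t: 13.75
tool_pos: [0.3754, 0.1146, 0.2913]
orientation: [0.134, -3.137, 0.0]
force: [1.3, 0.4, -0.7]
opening: 0.0005
```

```bash
python3 - <<'E'
from door import *
s=read_state();print(s["t"],s["tool_pos"],s["force"],np.abs(s["dq"]).max())
c=read_camera("side");d=read_camera("scene")
m=mask(c,(5,150,100),(18,255,255))[195:250,255:310]
print("carton bbox side",cv2.boundingRect(m))
cv2.imwrite("pics/fin.png",np.hstack([cv2.resize(c["frame"][110:260,140:410,::-1],None,fx=1.48,fy=1.48),cv2.resize(d["frame"][140:375,190:500,::-1],None,fx=1.2,fy=.945)]))
E
```

```text
13.75 [0.37540083 0.11462163 0.29125439] [ 1.26751846  0.41722672 -0.65229522] 0.0050458205120586744
carton bbox side (11, 12, 34, 34)
```

View pics/fin.png

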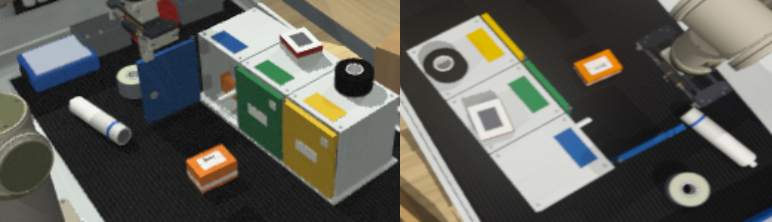

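The last pictures show the blue door about 1.6 rad open and the plunger out. The carton is flat in front of the green locker, the green and yellow doors are shut, and the arm is clear. I hand the job in.

```bash
python3 -c "
from plant import *
print(close_job())"
```

```text
the job is handed in; nothing more can be done
None
```

The blue locker is open and the job was handed in at about 14 s. No verdict was reported, so this rests on my own checks.

**What I did:** I slid the carton flat along an arc to the right with two fingers. Then I pressed the push mark, backed off so the latch sprang the door ajar to about 0.38 rad, and swung the door open from behind with shut fingers.

**What the last checks showed:**
- **Door:** about 1.61–1.64 rad open, with the plunger sprung out.
- **Carton:** flat on the mat. I measured its centre at about 0.31 m from the hinge line before opening the door, and it looked unmoved in the final pictures.
- **Other doors and stock:** the yellow and green doors were shut and no other stock looked moved, by eye in the pictures only.
- **Arm:** clear of everything and still.

**Deviations:** nothing failed. The scene and side cameras disagreed by up to about 12 mm on the carton's starting position. The final push on the mark peaked at about 22 N against the door's stop, more than the 6 N the latch needs but far below the 120 N wrist limit.

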